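Open the envelope feeder for loading

ROBOT

A 6-joint arm with a two-finger parallel gripper is mounted at the origin on the work surface. World frame = base frame: x ahead of the robot, y to its left, z up, the work surface at z = 0. Lengths are in m, angles in degrees, forces in N, time in s.
With the tool pointing down it reaches from about 0.375 to 0.9 m from the base axis. Payload 3.1 kg.
Tool frame: the origin (TCP) lies on the centre line of the jaws, within the pads' length; the fingertips stand 19 mm ahead of it and the grasp point (between the pads) is the TCP (tips_ahead is the distance from the TCP to the fingertips, in m); z points along the fingers, y is the line along which they close (so a half turn about z gives the same grasp; the last joint's range is limited). The gripper opens to 87 mm and grips with 3 to 60 N. Pads are 19 mm wide; open, the fingers measure 117 mm over their backs; the gripper's body (75 mm by 190 mm) begins 51 mm behind the grasp point.
Start: joints at [53.829, 30.224, 82.088, -0, 67.689, -10.227], TCP at [0.273, 0.562, 0.213] pointing down, gripper open.
Joint ranges: [-176.69, 176.69], [-43.24, 126.21], [12.49, 139.97], [-82, 262], [0, 151.66], [-163.58, 163.58]. Speed limits (degrees/s): [159.86, 159.86, 180, 180, 180, 180].

INTERFACE

Orientations are given as a 3x3 rotation matrix whose columns are the frame's x, y, z axes.
In Python, from rig import read_state, capture, hand_in, trace, landmark_of, tips_ahead gives the robot as it stands.
- The arm moves only by the shell command python3 -m jog 'ROWS'. ROWS is JSON, a list of rows, each an object of numbers: "tx", "ty", "tz": the shift along the tool's x, y, z in cm; "roll": the turn about the tool's z in rad; "jaw": the opening, from 0 (shut) to 1 (fully open). A call has 1 to 8 rows; each row shifts and turns the commanded pose from where the row before left it, along the tool's axes as they then stand; what a row does not reach is not made up. A row lasts 1/10 s, in which the tool goes at most 50 mm and 8.59 degrees, less where a joint would pass 70% of its speed; a pose out of reach is approached as far as the arm can. A call with a gripper value outside its range is refused whole. The fingers move at their own pace and stop on an object; the grip force is fixed at half the most. Time passes only in rows, so rows that do not move let the fingers close. It gives the time, the measured TCP pose, the force, the opening and the grip force at its end, in the units of the state.
- read_state(): the state, without advancing time (a new reading comes with each control period).
- capture(name): name is "scene" or "top"; returns a dict with "img" (420x560x3 uint8, red, green, blue), "vertical_fov" (degrees; the focal length in pixels is half the picture's height over the tangent of half this angle, whatever the lens; pixels are square), "cx", "cy" (the principal point, pixels), "k1" (the pictures are not rectified: a ray, as slopes to the right and down, at radius r is drawn at 1 + k1 r^2 times it, then the intrinsics apply), "cam_to_world" (4x4, takes a point from camera to world coordinates). Camera axes: x right, y up, looking along -z (the intrinsics and any distortion apply to the point x, -y, -z); pixel columns grow to the right and rows downward; lengths in m; the calibration is good to about 2 mm. A picture is of the moment at which its call begins. There is no depth.
- hand_in(): hands the job in; it is judged then, once.
Trained networks look in the newest picture that a camera, given by its name, has taken for a name from the list of things; names that differ only in an ending like _2 or _b are one class to them, and where a whole thing is asked for, a point or a joint stands for the part that bears it (a point fixed in the world has none). Each returns a list of dicts, best first, with "p" (0 to 1); they miss things now and then, are a little off and sometimes report something else, mostly with a low value. They report only what shows in the picture. A call takes as long as a camera call.
- trace(camera, thing): "pixels" (420x560 bool, what is visible of it) and "bbox" ([left, top, width, height] in pixels, round what is visible of it).
- landmark_of(camera, thing): "point" ([row, column] in pixels: a listed point, or the origin of a listed thing).
The state is a dict: "time_s": time; "joint_positions": joint angles; "qvel": joint speeds; "tau": joint torques, N m; "position": TCP position; "tcp_rot": TCP orientation; "force": force on the tool from outside, world axes, zero at the start; "moment": the same for the moment, N m; "opening": opening from 0.0 (shut) to 1.0 (fully open); "grasp_force": force on a finger pad.
Only numpy, scipy, OpenCV 4.12 (cv2) and the standard library are available. Lean on these libraries where they do the work, as an engineer would, in place of code of your own. Each camera call takes 0.05 s, during which the arm holds its last target. There are 200 camera calls.

TASK

Open the empty envelope feeder so that it can be loaded: turn its red lock knob clockwise until it clicks past its detent, then draw the sprung blue pusher by its tab away from the roller housing, out to its stop, so that it stays caught there when you let go. Leave the other things on the table where they are.

Things in the scene. Friction and masses are not known exactly. Their poses are not given: they have to be found in the camera images.
- feeder: Fixed envelope feeder: grey trough 150 mm wide (its x), 340 mm long (its y); origin at the centre of its underside, z up. Side rails 40 mm high. At its -y end a white roller housing (y -170 to -90 mm, top 70 mm high) carries the red lock knob. The blue pusher slides to +y, away from the housing; near the +y end an orange sprung catch in the floor holds it.
- lock_grip (a point): Grip point on the vertical axis of the red lock knob, 97 mm above the table, at x 0, y -130 mm of the feeder. The knob's upright bar grip is 56 mm long, 14 mm wide, from 81 to 109 mm above the table. The bar runs along the point's x axis (the feeder's x when locked) and turns with the knob.
- lock (a joint): Lock knob angle, rad: about 0 locked, grows clockwise seen from above, end stop 1.4. A detent resists (about 0.08 N m) from 0.3 to 0.7 and drives it on beyond 0.7; past 1.0 it has clicked over and stays, and the pusher is free. Locked, the pusher moves only a few mm.
- pull_tab (a point): Middle of the top edge of the pusher's upright blue pull tab, 122 mm above the table; axes as the feeder's. The tab is 60 mm wide (x), 8 mm thick (y) and stands free 50 mm above the pusher plate (128 x 10 mm, top at 72 mm). With the pusher home it is at y -20 mm of the feeder, 66 mm clear of the housing: closed fingers fit behind it and can draw it by its -y face.
- pusher (a joint): Travel of the pusher, m, along the feeder's +y: 0 home, 0.120 at its stop. A spring pulls it home with 4 N at 0, 6.5 N at the stop; riding over the catch adds about 2 N from 0.085 on. At about 0.112 the catch snaps up behind it and holds it there when let go; let go earlier it springs back home.
- stapler: grey and black desk stapler, 140 x 36 x 45 mm, lying on its base; origin at the centre of its underside. A bystander: to be left alone.
- glue_stick: yellow glue stick standing upright, 27 mm across, 90 mm tall; origin at the centre of its underside. A bystander: to be left alone.
- staple_box: small cardboard box of staples, 40 x 60 x 30 mm; origin at the centre of its underside. A bystander: to be left alone.
- ink_stamp: dark wooden hand stamp standing on its 44 mm round foot, 75 mm tall; origin at the centre of its underside. A bystander: to be left alone.
- mug: blue mug, 80 mm across, 95 mm tall; origin at the centre of its underside. A bystander: to be left alone.
- tape_dispenser: black tape dispenser, 150 x 55 x 83 mm; origin at the centre of its underside. A bystander: to be left alone.
- note_pad: yellow block of sticky notes, 76 x 76 x 25 mm; origin at the centre of its underside. A bystander: to be left alone.

How it is judged (in metres and radians):
On the way, in this order (a step that is already met when the one before it is completed fails the run):
1. the lock knob is turned past its click while the pusher is still home (value of joint lock above 1 rad and value of joint pusher below 0.03 m), for 0.2 s.
2. the pusher is drawn out to its stop (value of joint pusher above 0.108 m), for 0.2 s.
At the end, for the whole second after the job is handed in: The lock knob stands past its click (beyond 1.0 rad), and the pusher rests out at its stop, held by the catch (travel over 106 of 120 mm, at rest) (value of joint lock above 1 rad and value of joint pusher above 0.106 m and velocity of joint pusher between -0.01 and 0.01 m/s); the robot touches nothing.
It fails at once if a bystander (stapler, glue stick, staple box, stamp, mug, tape dispenser or note pad) is moved more than 30 mm (distance of any of stapler, glue_stick, staple_box, ink_stamp, mug, tape_dispenser, note_pad from where it was at the start of the episode above 0.03 m).
It fails at once if a bystander is tipped over (angle between any of stapler, glue_stick, staple_box, ink_stamp, mug, tape_dispenser, note_pad's own z axis and vertical above 0.6 rad).
It also fails if it takes over 51 s, if anything falls off the work surface, if the arm or the gripper's body presses on something with over 40 N, if the wrist force passes 120 N, or if a joint passes its speed limit or range.

## Working session

There is one attempt and no reset: what is moved stays moved. The work goes in short steps, Python scripts to look and compute and a shell command to move; the robot and the scene stay as the last step left them, time stands still between calls to the robot, and variables do not carry over. Pictures are saved under pics/ and viewed, at most 10 in all, crops included, and the job is handed in when it is done.

```bash
mkdir -p pics; cat > h.py <<'E'
import numpy as np, cv2
from rig import *
def ray(c,rc):
    f=c["img"].shape[0]/2/np.tan(np.radians(c["vertical_fov"])/2)
    K=np.array([[f,0,c["cx"]],[0,f,c["cy"]],[0,0,1.]])
    u=cv2.undistortPoints(np.array([[[rc[1],rc[0]]]],float),K,np.array([c["k1"],0,0,0.]))
    # model: distorted = u(1+k1 r^2)
    x,y=u[0,0]; T=np.array(c["cam_to_world"])
    return T[:3,3],T[:3,:3]@np.array([x,-y,-1.])
def at_z(c,rc,z):
    o,d=ray(c,rc); return o+d*(z-o[2])/d[2]
def proj(c,P):
    f=c["img"].shape[0]/2/np.tan(np.radians(c["vertical_fov"])/2)
    T=np.array(c["cam_to_world"]); p=T[:3,:3].T@(np.array(P)-T[:3,3]); x,y=p[0]/-p[2],-p[1]/-p[2]
    k=1+c["k1"]*(x*x+y*y); return np.array([c["cy"]+f*y*k,c["cx"]+f*x*k])
E
python3 - <<'E'
from h import *
np.set_printoptions(precision=4,suppress=True)
s=read_state(); print(s["position"],s["tcp_rot"],s["opening"],tips_ahead)
for n in("scene","top"):
    c=capture(n); cv2.imwrite(f"pics/{n}0.png",c["img"][:,:,::-1]); print(n,np.array(c["cam_to_world"])[:3,3],c["k1"])
    for t,z in(("feeder",0),("lock_grip",.097),("pull_tab",.122),("stapler",0),("glue_stick",0),("staple_box",0),("ink_stamp",0),("mug",0),("tape_dispenser",0),("note_pad",0)):
        for r in landmark_of(n,t)[:2]: print(t,round(r["p"],2),np.round(r["point"],1),at_z(c,r["point"],z)[:2])
E
```

```text
[0.273  0.5614 0.2119] [[-0.8992  0.4375 -0.0013]
 [ 0.4375  0.8992 -0.0017]
 [ 0.0004 -0.0021 -1.    ]] 0.99958868147241 0.019
scene [ 1.233  -0.2096  1.0271] -0.05342047745702151
feeder 0.84 [219.5 254.4] [ 0.5069 -0.0393]
lock_grip 0.51 [213.8 207.9] [ 0.5244 -0.1628]
lock_grip 0.25 [195.3 248.3] [ 0.496  -0.0498]
pull_tab 0.65 [195.7 247.4] [ 0.5164 -0.0566]
stapler 0.62 [261.8 299.7] [0.6707 0.0365]
stapler 0.59 [218.4 257.5] [ 0.5057 -0.0301]
glue_stick 0.61 [274.3 236.6] [ 0.6588 -0.1283]
staple_box 0.63 [188.8 228.4] [ 0.379  -0.0821]
ink_stamp 0.81 [174.4 262.6] [0.3541 0.0284]
mug 0.71 [162.5 388.4] [0.4181 0.411 ]
tape_dispenser 0.55 [235.1 110.7] [ 0.4449 -0.4244]
note_pad 0.79 [213.4 413.5] [0.6161 0.3935]
top [0.4716 0.031  1.331 ] -0.007808034174404878
feeder 0.87 [224.5 297.6] [ 0.5078 -0.0392]
lock_grip 0.76 [215.2 338.5] [ 0.5335 -0.1556]
pull_tab 0.97 [218.3 306.7] [ 0.5227 -0.0592]
stapler 0.72 [174.3 273. ] [0.6694 0.0405]
glue_stick 0.54 [174.  328.3] [ 0.6713 -0.138 ]
staple_box 0.49 [263.9 310.8] [ 0.3828 -0.0814]
ink_stamp 0.57 [270.5 275.7] [0.3613 0.0301]
mug 0.9 [255.2 154.6] [0.4076 0.4164]
tape_dispenser 0.83 [244.2 419.9] [ 0.447 -0.43 ]
note_pad 0.84 [188.6 166.8] [0.6212 0.3823]
```

```bash
python3 - <<'E'
import cv2
a=cv2.imread("pics/top0.png")[130:320,220:400]; cv2.imwrite("pics/topc.png",cv2.resize(a,None,fx=3.1,fy=3.1,interpolation=cv2.INTER_CUBIC))
a=cv2.imread("pics/scene0.png")[140:320,140:360]; cv2.imwrite("pics/scenec.png",cv2.resize(a,None,fx=3,fy=3,interpolation=cv2.INTER_CUBIC))
E
```

```text
(no output)
```

View pics/topc.png

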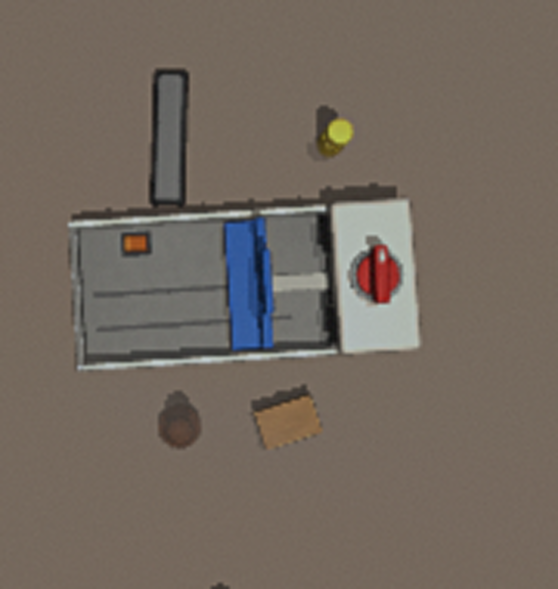

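View pics/scenec.png

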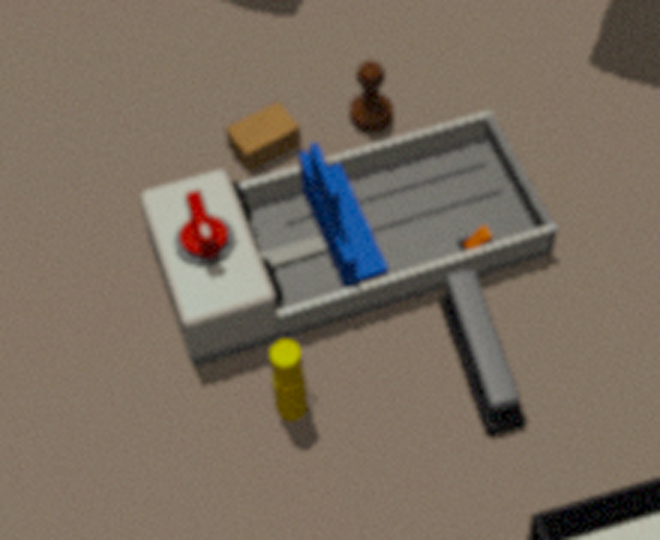

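Top crop (3.1x): the feeder runs left (+y) with the housing at right, red knob about (382,275), blue tab about (262,285). The stapler, glue stick, staple box and stamp stand beside it. The scene crop agrees, with the knob at (203,232). I'll fit the feeder pose from the picked corners.

```bash
python3 - <<'E'
from h import *
from scipy.optimize import least_squares
np.set_printoptions(precision=4,suppress=True)
ct=capture("top"); cs=capture("scene")
F=[(75,-170,70),(-75,-170,70),(75,-90,70),(-75,-90,70),(75,170,40),(-75,170,40)]
T=[(408,199),(420,348),(332,205),(342,352),(70,219),(80,368)]
S=[(183,322),(143,193),(273,297),(228,170),(552,228),(490,115)]
T=[(b/3.1+130,a/3.1+220) for a,b in T]; S=[(b/3+140,a/3+140) for a,b in S]
def W(p,f):
    c,s=np.cos(p[2]),np.sin(p[2]); x,y,z=np.array(f)/1000; return [p[0]+c*x-s*y,p[1]+s*x+c*y,z]
def res(p): return np.concatenate([np.r_[proj(ct,W(p,f))-t,proj(cs,W(p,f))-s] for f,t,s in zip(F,T,S)])
r=least_squares(res,[.508,-.039,.07]); print(r.x,np.degrees(r.x[2])); print(r.fun.reshape(-1,4))
p=r.x
for n,f in(("lock",(0,-130,97)),("tab",(0,-20,122)),("behind",(0,-45,100))):
    w=W(p,f); print(n,w,"top",proj(ct,w),"scene",proj(cs,w))
for n,c in(("top",ct),("scene",cs)):
    for r in landmark_of(n,"lock_grip")[:1]+landmark_of(n,"pull_tab")[:1]: print(n,r["point"])
    h=cv2.cvtColor(c["img"],cv2.COLOR_RGB2HSV); im=c["img"].astype(int)
    red=(im[...,0]>90)&(im[...,1]<50)&(im[...,2]<50); ys,xs=np.nonzero(red); print("red",ys.mean(),xs.mean(),len(ys), ys.min(),ys.max(),xs.min(),xs.max())
E
```

```text
[ 0.5168 -0.0371  0.0632] 3.6226178949776107
[[-1.0471  0.6415  1.1506 -0.9475]
 [ 0.1662  0.2536 -1.0384 -2.4002]
 [-1.472  -1.0167 -0.03    0.2097]
 [ 0.4182 -0.967  -1.606  -1.5555]
 [-0.2318 -0.893   0.6539  1.235 ]
 [-0.0484 -1.5757 -1.3913  0.0397]]
lock [np.float64(0.5249655143956916), np.float64(-0.16682040391059905), np.float64(0.097)] top [218.0738 342.2782] scene [214.3358 206.3693]
tab [np.float64(0.5180152202315103), np.float64(-0.057040198905182214), np.float64(0.122)] top [219.8987 305.9488] scene [196.2171 247.39  ]
behind [np.float64(0.5195948325415515), np.float64(-0.0819902454973224), np.float64(0.1)] top [219.6922 313.8279] scene [204.2894 238.4541]
top [216.5, 337.5]
top [219.6, 305.0]
red 218.74725274725276 341.989010989011 91 210 226 335 347
scene [209.7, 206.1]
scene [195.6, 246.0]
red 216.02941176470588 206.58823529411765 136 205 224 200 215
```

```bash
python3 -m jog '[{"tx":-3.4,"ty":-3.4},{"tx":-3.4,"ty":-3.4},{"tx":-3.4,"ty":-3.4},{"tx":-3.4,"ty":-3.4},{"tx":-3.4,"ty":-3.4},{"tx":-3.4,"ty":-3.4},{"tx":-3.4,"ty":-3.4},{"tx":-3.4,"ty":-3.4}]'
python3 -m jog '[{"tx":-3.4,"ty":-3.4},{"tx":-3.4,"ty":-3.4},{"tx":-3.4,"ty":-3.4},{"tx":-3.4,"ty":-3.4},{"tx":-3.4,"ty":-3.4},{"tx":-3.4,"ty":-3.4},{"tx":-3.4,"ty":-3.4},{"tx":-3.4,"ty":-3.4}]'
python3 -m jog '[{"roll":-0.103},{"roll":-0.103},{"roll":-0.103},{"roll":-0.103},{"roll":-0.103},{"tx":0}]'
python3 -c "
from h import *
s=read_state();print(s['time_s'],s['position'],s['tcp_rot'],s['joint_positions'])
R=np.array(s['tcp_rot']);print((R.T@(np.array([.525,-.166,.103])-s['position']))*100)"
```

```text
1.4 [0.27336986 0.56202118 0.21287406] [[-8.99247840e-01  4.37439507e-01  1.37598528e-05]
 [ 4.37439507e-01  8.99247840e-01 -6.53888265e-07]
 [-1.26595545e-05  5.43109562e-06 -1.00000000e+00]] [ 5.38314786e+01  3.02217828e+01  8.20864112e+01 -7.11837998e-04
  6.76913709e+01 -1.02276258e+01]
[-54.47416975 -54.45991041  10.98779961]$[0]: bad value
$[0]: bad value
$[0]: bad value
```

```bash
python3 -m jog '[{"tx":-3.4,"ty":-3.4,"tz":0,"roll":0,"jaw":1},{"tx":-3.4,"ty":-3.4,"tz":0,"roll":0,"jaw":1},{"tx":-3.4,"ty":-3.4,"tz":0,"roll":0,"jaw":1},{"tx":-3.4,"ty":-3.4,"tz":0,"roll":0,"jaw":1},{"tx":-3.4,"ty":-3.4,"tz":0,"roll":0,"jaw":1},{"tx":-3.4,"ty":-3.4,"tz":0,"roll":0,"jaw":1},{"tx":-3.4,"ty":-3.4,"tz":0,"roll":0,"jaw":1},{"tx":-3.4,"ty":-3.4,"tz":0,"roll":0,"jaw":1}]'
```

```text
time_s: 2.2
position: [0.3996, 0.1967, 0.2132]
tcp_rot: [[-0.899, 0.437, 0.001], [0.437, 0.899, 0.0], [-0.001, 0.001, -1.0]]
force: [0.8, 0.2, 0.2]
opening: 0.999
grasp_force: 0.0
```

```bash
python3 -m jog '[{"tx":-3.4,"ty":-3.4,"tz":0,"roll":0,"jaw":0.6},{"tx":-3.4,"ty":-3.4,"tz":0,"roll":0,"jaw":0.6},{"tx":-3.4,"ty":-3.4,"tz":0,"roll":0,"jaw":0.6},{"tx":-3.4,"ty":-3.4,"tz":0,"roll":0,"jaw":0.6},{"tx":-3.4,"ty":-3.4,"tz":0,"roll":0,"jaw":0.6},{"tx":-3.4,"ty":-3.4,"tz":0,"roll":0,"jaw":0.6},{"tx":-3.4,"ty":-3.4,"tz":0,"roll":0,"jaw":0.6},{"tx":-3.4,"ty":-3.4,"tz":0,"roll":0,"jaw":0.6}]'
python3 -m jog '[{"tx":0,"ty":0,"tz":0,"roll":-0.103,"jaw":0.6},{"tx":0,"ty":0,"tz":0,"roll":-0.103,"jaw":0.6},{"tx":0,"ty":0,"tz":0,"roll":-0.103,"jaw":0.6},{"tx":0,"ty":0,"tz":0,"roll":-0.103,"jaw":0.6},{"tx":0,"ty":0,"tz":0,"roll":-0.103,"jaw":0.6},{"tx":0,"ty":0,"tz":0,"roll":0,"jaw":0.6},{"tx":0,"ty":0,"tz":0,"roll":0,"jaw":0.6}]'
python3 -c "
from h import *
s=read_state();print(s['joint_positions'])
R=np.array(s['tcp_rot']);print((R.T@(np.array([.525,-.166,.103])-s['position']))*100)"
```

```text
time_s: 3.0
position: [0.525, -0.1673, 0.2131]
tcp_rot: [[-0.899, 0.438, 0.001], [0.438, 0.899, -0.0], [-0.001, 0.0, -1.0]]
force: [1.1, 0.5, 0.6]
opening: 0.604
grasp_force: 0.0
time_s: 3.7
position: [0.5246, -0.1652, 0.2129]
tcp_rot: [[-0.998, -0.06, 0.0], [-0.06, 0.998, -0.0], [-0.0, -0.0, -1.0]]
force: [0.0, 0.1, -1.0]
opening: 0.598
grasp_force: 0.0
[-2.91200912e+01  2.44409194e+01  9.29381892e+01  7.36469454e-04
  6.26168874e+01 -1.22559216e+02]
[-0.03478021 -0.08577928 10.98941075]
```

```bash
python3 -m jog '[{"tx":0,"ty":-0.1,"tz":3,"roll":0,"jaw":0.6},{"tx":0,"ty":0,"tz":3,"roll":0,"jaw":0.6},{"tx":0,"ty":0,"tz":2,"roll":0,"jaw":0.6},{"tx":0,"ty":0,"tz":1.5,"roll":0,"jaw":0.6},{"tx":0,"ty":0,"tz":1.5,"roll":0,"jaw":0.6},{"tx":0,"ty":0,"tz":0,"roll":0,"jaw":0.6}]'
python3 -m jog '[{"tx":0,"ty":0,"tz":0,"roll":0,"jaw":0},{"tx":0,"ty":0,"tz":0,"roll":0,"jaw":0},{"tx":0,"ty":0,"tz":0,"roll":0,"jaw":0},{"tx":0,"ty":0,"tz":0,"roll":0,"jaw":0},{"tx":0,"ty":0,"tz":0,"roll":0,"jaw":0},{"tx":0,"ty":0,"tz":0,"roll":0,"jaw":0},{"tx":0,"ty":0,"tz":0,"roll":0,"jaw":0},{"tx":0,"ty":0,"tz":0,"roll":0,"jaw":0}]'
```

```text
time_s: 4.3
position: [0.5233, -0.1654, 0.101]
tcp_rot: [[-0.998, -0.061, -0.004], [-0.061, 0.998, 0.002], [0.004, 0.002, -1.0]]
force: [-0.2, -0.7, -0.6]
opening: 0.599
grasp_force: 0.0
time_s: 5.1
position: [0.5246, -0.1662, 0.1028]
tcp_rot: [[-0.998, -0.062, -0.0], [-0.062, 0.998, -0.0], [0.0, -0.0, -1.0]]
force: [-0.0, -1.4, -0.9]
opening: 0.022
grasp_force: 0.0
```

```bash
python3 - <<'E'
from h import *
a=capture("scene")["img"][160:280,150:320,::-1]; b=capture("top")["img"][160:280,240:400,::-1]
cv2.imwrite("pics/a1.png",cv2.resize(np.hstack([a,b]),None,fx=2.4,fy=2.4,interpolation=cv2.INTER_CUBIC)); print(read_state()["opening"])
E
```

```text
0.009450214536613506
```

View pics/a1.png

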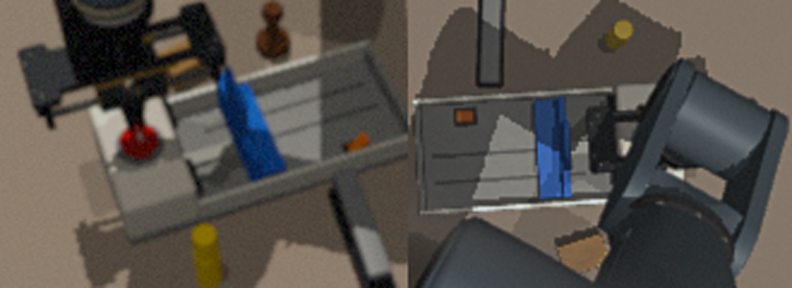

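```bash
python3 - <<'E'
from h import *
c=capture("scene"); a=c["img"][175:245,165:255,::-1]
im=c["img"].astype(int); red=(im[...,0]>90)&(im[...,1]<50)&(im[...,2]<50); ys,xs=np.nonzero(red); print(ys.min(),ys.max(),xs.min(),xs.max())
s=read_state(); P=np.array(s["position"]); print(P,proj(c,P),proj(c,P-[0,0,.019]))
cv2.imwrite("pics/a2.png",cv2.resize(a,None,fx=8,fy=8,interpolation=cv2.INTER_CUBIC))
E
```

```text
213 221 201 295
[ 0.52460982 -0.16615148  0.10280579] [212.78515436 206.34286982] [217.2619071  207.18008175]
```

View pics/a2.png

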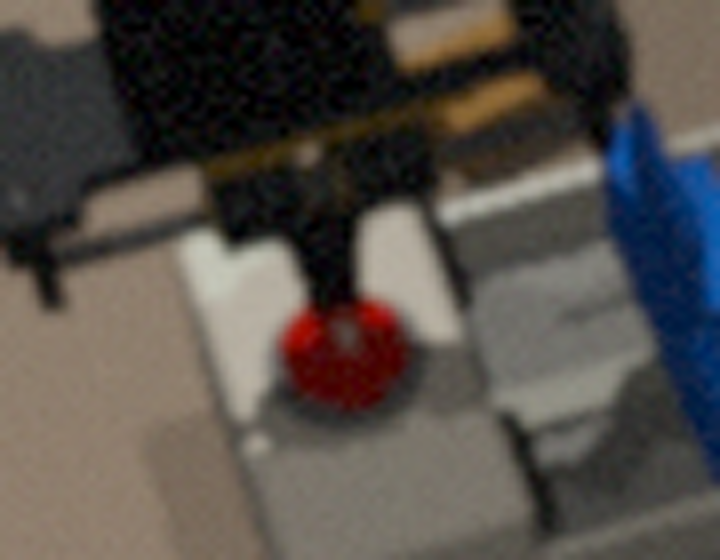

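```bash
python3 -m jog '[{"tx":0,"ty":0,"tz":-3,"roll":0,"jaw":0},{"tx":0,"ty":0,"tz":-3,"roll":0,"jaw":0},{"tx":0,"ty":0,"tz":0,"roll":0,"jaw":0},{"tx":0,"ty":0,"tz":0,"roll":0,"jaw":0}]'
python3 - <<'E'
from h import *
np.set_printoptions(precision=4,suppress=True)
c=capture("scene"); a=c["img"][165:245,165:265,::-1]
s=read_state(); P=np.array(s["position"]); print(P,s["opening"],s["force"],proj(c,P),proj(c,P-[0,0,.019]))
cv2.imwrite("pics/a3.png",cv2.resize(a,None,fx=7,fy=7,interpolation=cv2.INTER_CUBIC))
for e in ([28,0],[-28,0]):
  print(e,proj(c,[.525+e[0]/1000,-.166+.063*e[0]/1000,.109]))
E
```

```text
time_s: 5.65
position: [0.5249, -0.1663, 0.1633]
tcp_rot: [[-0.998, -0.062, 0.001], [-0.062, 0.998, -0.001], [-0.001, -0.001, -1.0]]
force: [0.6, 1.3, -0.3]
opening: 0.005
grasp_force: 0.0
[ 0.5242 -0.1659  0.1625] 0.002691783385216192 [-0.5848 -0.6376  0.0503] [197.772  203.6466] [202.6362 204.5521]
[28, 0] [219.9421 209.2041]
[-28, 0] [203.106  203.1973]
```

View pics/a3.png

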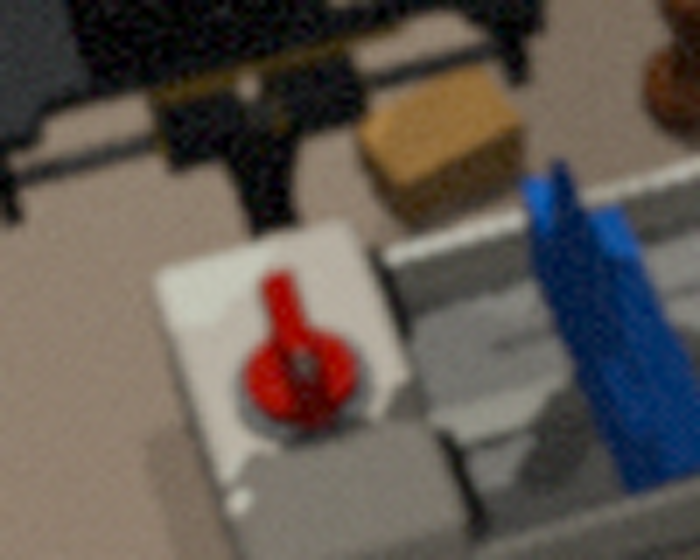

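The closed tips show at row 198, but the stated 19 mm puts them at row 203. So the fingertips are really about 20–30 mm higher than that, and they closed above the bar. I'll open, go deeper in small steps and watch the force.

```bash
python3 -m jog '[{"tx":0,"ty":0,"tz":0,"roll":0,"jaw":0.6},{"tx":0,"ty":0,"tz":0,"roll":0,"jaw":0.6},{"tx":0,"ty":0,"tz":0,"roll":0,"jaw":0.6},{"tx":0,"ty":0,"tz":0,"roll":0,"jaw":0.6},{"tx":0,"ty":0,"tz":2,"roll":0,"jaw":0.6},{"tx":0,"ty":0,"tz":2,"roll":0,"jaw":0.6},{"tx":0,"ty":0,"tz":2,"roll":0,"jaw":0.6},{"tx":0,"ty":0,"tz":0.3,"roll":0,"jaw":0.6}]'
python3 -m jog '[{"tx":0,"ty":0,"tz":0.3,"roll":0,"jaw":0.6},{"tx":0,"ty":0,"tz":0,"roll":0,"jaw":0.6}]'
python3 -m jog '[{"tx":0,"ty":0,"tz":0.3,"roll":0,"jaw":0.6},{"tx":0,"ty":0,"tz":0,"roll":0,"jaw":0.6}]' | egrep 'pos|force'
python3 -m jog '[{"tx":0,"ty":0,"tz":0.3,"roll":0,"jaw":0.6},{"tx":0,"ty":0,"tz":0,"roll":0,"jaw":0.6}]'| egrep 'pos|force'
```

```text
time_s: 6.5
position: [0.523, -0.1653, 0.0977]
tcp_rot: [[-0.998, -0.062, -0.004], [-0.062, 0.998, 0.002], [0.004, 0.003, -1.0]]
force: [-0.8, 0.3, -0.7]
opening: 0.581
grasp_force: 0.0
time_s: 6.7
position: [0.525, -0.1663, 0.0972]
tcp_rot: [[-0.998, -0.062, 0.001], [-0.062, 0.998, -0.0], [-0.001, -0.0, -1.0]]
force: [-0.3, -1.4, -0.4]
opening: 0.595
grasp_force: 0.0
position: [0.5249, -0.1663, 0.0943]
force: [0.0, -1.1, 0.3]
grasp_force: 0.0
position: [0.5245, -0.1661, 0.0908]
force: [-0.4, 0.3, 0.3]
grasp_force: 0.0
```

```bash
python3 -m jog '[{"tx":0,"ty":0,"tz":0,"roll":0,"jaw":0.3},{"tx":0,"ty":0,"tz":0,"roll":0,"jaw":0},{"tx":0,"ty":0,"tz":0,"roll":0,"jaw":0},{"tx":0,"ty":0,"tz":0,"roll":0,"jaw":0},{"tx":0,"ty":0,"tz":0,"roll":0,"jaw":0},{"tx":0,"ty":0,"tz":0,"roll":0,"jaw":0},{"tx":0,"ty":0,"tz":0,"roll":0,"jaw":0}]'
```

```text
time_s: 7.8
position: [0.5244, -0.1654, 0.0909]
tcp_rot: [[-0.998, -0.062, -0.0], [-0.062, 0.998, 0.001], [0.0, 0.001, -1.0]]
force: [-0.6, 2.7, 1.2]
opening: 0.158
grasp_force: 30.0
```

```bash
python3 -m jog '[{"tx":0,"ty":0,"tz":0,"roll":0.08,"jaw":0},{"tx":0,"ty":0,"tz":0,"roll":0.08,"jaw":0},{"tx":0,"ty":0,"tz":0,"roll":0.08,"jaw":0},{"tx":0,"ty":0,"tz":0,"roll":0.08,"jaw":0},{"tx":0,"ty":0,"tz":0,"roll":0.08,"jaw":0},{"tx":0,"ty":0,"tz":0,"roll":0.08,"jaw":0},{"tx":0,"ty":0,"tz":0,"roll":0.08,"jaw":0},{"tx":0,"ty":0,"tz":0,"roll":0.08,"jaw":0}]'
python3 -m jog '[{"tx":0,"ty":0,"tz":0,"roll":0.08,"jaw":0},{"tx":0,"ty":0,"tz":0,"roll":0.08,"jaw":0},{"tx":0,"ty":0,"tz":0,"roll":0.08,"jaw":0},{"tx":0,"ty":0,"tz":0,"roll":0.08,"jaw":0},{"tx":0,"ty":0,"tz":0,"roll":0.08,"jaw":0},{"tx":0,"ty":0,"tz":0,"roll":0.08,"jaw":0},{"tx":0,"ty":0,"tz":0,"roll":0.08,"jaw":0},{"tx":0,"ty":0,"tz":0,"roll":0.05,"jaw":0}]'
python3 -c "
from h import *
print(read_state()['moment'],read_state()['joint_positions'][5])"
```

```text
time_s: 8.6
position: [0.5245, -0.1653, 0.0909]
tcp_rot: [[-0.836, 0.549, -0.0], [0.549, 0.836, 0.001], [0.001, 0.001, -1.0]]
force: [-1.1, 2.7, 0.3]
opening: 0.153
grasp_force: 30.0
time_s: 9.4
position: [0.5246, -0.1653, 0.0909]
tcp_rot: [[-0.371, 0.929, -0.0], [0.929, 0.371, 0.001], [0.001, 0.0, -1.0]]
force: [0.3, 3.0, 1.1]
opening: 0.15
grasp_force: 30.0
[ 0.45777286 -0.07912751  0.04904866] -51.01032280043423
```

```bash
python3 -m jog '[{"tx":0,"ty":0,"tz":0,"roll":0,"jaw":0},{"tx":0,"ty":0,"tz":0,"roll":0,"jaw":0},{"tx":0,"ty":0,"tz":0,"roll":0,"jaw":0},{"tx":0,"ty":0,"tz":0,"roll":0,"jaw":0.5},{"tx":0,"ty":0,"tz":0,"roll":0,"jaw":0.5},{"tx":0,"ty":0,"tz":0,"roll":0,"jaw":0.5},{"tx":0,"ty":0,"tz":0,"roll":0,"jaw":0.5},{"tx":0,"ty":0,"tz":-1,"roll":0,"jaw":0.5}]'
python3 -m jog '[{"tx":0,"ty":0,"tz":-3,"roll":0,"jaw":0.5},{"tx":0,"ty":0,"tz":-3,"roll":0,"jaw":0.5},{"tx":0,"ty":0,"tz":-2,"roll":0,"jaw":0.3},{"tx":0,"ty":0,"tz":0,"roll":0,"jaw":0},{"tx":0,"ty":0,"tz":0,"roll":0,"jaw":0},{"tx":0,"ty":0,"tz":0,"roll":0,"jaw":0},{"tx":0,"ty":0,"tz":0,"roll":0,"jaw":0}]'
python3 - <<'E'
from h import *
c=capture("scene"); a=c["img"][155:245,155:275,::-1]
s=read_state(); P=np.array(s["position"]); print(P,s["opening"],proj(c,P),proj(c,P-[0,0,.019]))
cv2.imwrite("pics/a4.png",cv2.resize(a,None,fx=6,fy=6,interpolation=cv2.INTER_CUBIC))
R=np.array(s["tcp_rot"]); print(R)
E
```

```text
time_s: 10.2
position: [0.5237, -0.166, 0.1001]
tcp_rot: [[-0.374, 0.928, -0.003], [0.928, 0.374, 0.001], [0.002, -0.002, -1.0]]
force: [0.6, 0.4, 0.7]
opening: 0.473
grasp_force: 0.0
time_s: 10.9
position: [0.5238, -0.1657, 0.1796]
tcp_rot: [[-0.374, 0.928, -0.002], [0.928, 0.374, 0.001], [0.002, -0.002, -1.0]]
force: [-1.1, -1.0, -0.2]
opening: 0.129
grasp_force: 0.0
[ 0.52389443 -0.16580886  0.17963337] 0.08685358501280498 [193.17415911 202.81307851] [198.15908187 203.73992824]
[[-0.37370441  0.92754492 -0.0023309 ]
 [ 0.92754567  0.3737078   0.00122559]
 [ 0.00200786 -0.00170401 -0.99999653]]
```

View pics/a4.png

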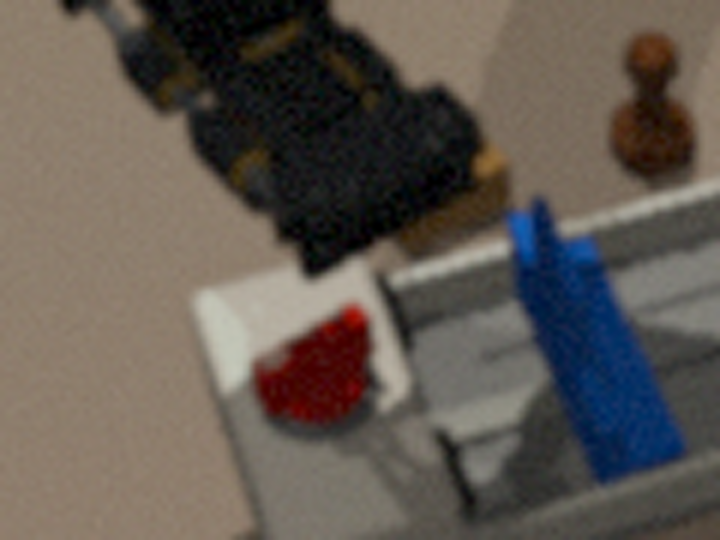

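Knob now turned about 70°, its bar running (270,365) to (355,315) in the crop, so it is past the click. The blue tab is still home at about (540,210). Next I align the closed fingers behind the tab.

```bash
python3 -m jog '[{"tx":0,"ty":0,"tz":0,"roll":0.11,"jaw":0},{"tx":0,"ty":0,"tz":0,"roll":0.11,"jaw":0},{"tx":0,"ty":0,"tz":0,"roll":0.1,"jaw":0},{"tx":2.8,"ty":0,"tz":0,"roll":0,"jaw":0},{"tx":2.8,"ty":0,"tz":0,"roll":0,"jaw":0},{"tx":2.7,"ty":0,"tz":0,"roll":0,"jaw":0},{"tx":0,"ty":0,"tz":0,"roll":0,"jaw":0},{"tx":0,"ty":0,"tz":0,"roll":0,"jaw":0}]'
python3 -m jog '[{"tx":0,"ty":0,"tz":2.5,"roll":0,"jaw":0},{"tx":0,"ty":0,"tz":2.5,"roll":0,"jaw":0},{"tx":0,"ty":0,"tz":1.7,"roll":0,"jaw":0},{"tx":0,"ty":0,"tz":1,"roll":0,"jaw":0},{"tx":0,"ty":0,"tz":1,"roll":0,"jaw":0},{"tx":0,"ty":0,"tz":1,"roll":0,"jaw":0},{"tx":0,"ty":0,"tz":0,"roll":0,"jaw":0}]'
python3 - <<'E'
from h import *
c=capture("scene"); a=c["img"][155:245,155:275,::-1]
cv2.imwrite("pics/a5.png",cv2.resize(a,None,fx=6,fy=6,interpolation=cv2.INTER_CUBIC))
E
```

```text
time_s: 11.75
position: [0.5193, -0.0831, 0.1804]
tcp_rot: [[-0.064, 0.998, -0.001], [0.998, 0.064, -0.0], [-0.0, -0.001, -1.0]]
force: [-0.3, -0.7, -0.0]
opening: 0.006
grasp_force: 0.0
time_s: 12.45
position: [0.5189, -0.0834, 0.0828]
tcp_rot: [[-0.063, 0.998, -0.002], [0.998, 0.063, 0.001], [0.001, -0.002, -1.0]]
force: [-0.5, 0.2, -0.1]
opening: 0.008
grasp_force: 0.0
```

View pics/a5.png

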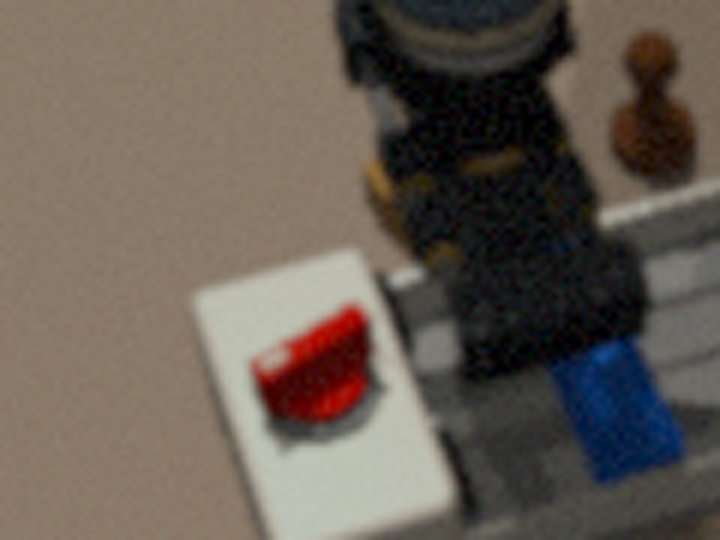

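The knob stays turned, and the gripper is over the tab with no contact force. Drawing it now.

```bash
python3 -m jog '[{"tx":0.7,"ty":0,"tz":0,"roll":0,"jaw":0},{"tx":0.7,"ty":0,"tz":0,"roll":0,"jaw":0},{"tx":0.7,"ty":0,"tz":0,"roll":0,"jaw":0},{"tx":0.7,"ty":0,"tz":0,"roll":0,"jaw":0},{"tx":0,"ty":0,"tz":0,"roll":0,"jaw":0}]'
```

```text
time_s: 13.0
position: [0.518, -0.0547, 0.0844]
tcp_rot: [[-0.064, 0.998, 0.001], [0.998, 0.064, -0.001], [-0.001, 0.001, -1.0]]
force: [-0.8, -4.7, 2.7]
opening: 0.004
grasp_force: 2.0
```

```bash
python3 -m jog '[{"tx":1.1,"ty":0,"tz":0,"roll":0,"jaw":0},{"tx":1.1,"ty":0,"tz":0,"roll":0,"jaw":0},{"tx":1.1,"ty":0,"tz":0,"roll":0,"jaw":0},{"tx":1.1,"ty":0,"tz":0,"roll":0,"jaw":0},{"tx":1.1,"ty":0,"tz":0,"roll":0,"jaw":0},{"tx":1.1,"ty":0,"tz":0,"roll":0,"jaw":0},{"tx":1.1,"ty":0,"tz":0,"roll":0,"jaw":0},{"tx":1.1,"ty":0,"tz":0,"roll":0,"jaw":0}]'
python3 -m jog '[{"tx":0.4,"ty":0,"tz":0,"roll":0,"jaw":0},{"tx":0.3,"ty":0,"tz":0,"roll":0,"jaw":0},{"tx":0,"ty":0,"tz":0,"roll":0,"jaw":0}]'
python3 -m jog '[{"tx":0.3,"ty":0,"tz":0,"roll":0,"jaw":0},{"tx":0,"ty":0,"tz":0,"roll":0,"jaw":0}]'
python3 -m jog '[{"tx":0.3,"ty":0,"tz":0,"roll":0,"jaw":0},{"tx":0,"ty":0,"tz":0,"roll":0,"jaw":0}]'
```

```text
time_s: 13.8
position: [0.5121, 0.031, 0.0844]
tcp_rot: [[-0.065, 0.998, -0.0], [0.998, 0.065, -0.003], [-0.003, -0.0, -1.0]]
force: [-1.5, -7.0, 3.8]
opening: 0.008
grasp_force: 3.7
time_s: 14.1
position: [0.5115, 0.0396, 0.0843]
tcp_rot: [[-0.064, 0.998, -0.0], [0.998, 0.064, -0.0], [-0.0, -0.0, -1.0]]
force: [-0.3, -2.9, 3.1]
opening: 0.009
grasp_force: 1.7
time_s: 14.3
position: [0.5114, 0.0421, 0.0842]
tcp_rot: [[-0.064, 0.998, -0.0], [0.998, 0.064, -0.001], [-0.001, -0.0, -1.0]]
force: [-0.7, -6.5, 5.0]
opening: 0.005
grasp_force: 3.0
time_s: 14.5
position: [0.5112, 0.0449, 0.0842]
tcp_rot: [[-0.064, 0.998, -0.0], [0.998, 0.064, -0.001], [-0.001, -0.0, -1.0]]
force: [-1.7, -6.7, 4.4]
opening: 0.004
grasp_force: 3.0
```

```bash
python3 -m jog '[{"tx":0.2,"ty":0,"tz":0,"roll":0,"jaw":0},{"tx":0,"ty":0,"tz":0,"roll":0,"jaw":0},{"tx":0,"ty":0,"tz":0,"roll":0,"jaw":0}]' | egrep 'pos|force'
python3 -m jog '[{"tx":0.2,"ty":0,"tz":0,"roll":0,"jaw":0},{"tx":0,"ty":0,"tz":0,"roll":0,"jaw":0},{"tx":0,"ty":0,"tz":0,"roll":0,"jaw":0}]' | egrep 'pos|force'
```

```text
position: [0.511, 0.0468, 0.0842]
force: [-1.6, -5.8, 4.4]
grasp_force: 3.0
position: [0.5109, 0.0488, 0.0842]
force: [-0.3, -6.4, 3.5]
grasp_force: 3.0
```

```bash
python3 - <<'E'
from h import *
a=capture("top")["img"][150:280,225:365,::-1]
b=capture("scene")["img"][150:280,190:330,::-1]
cv2.imwrite("pics/a6.png",cv2.resize(np.hstack([a,b]),None,fx=2.8,fy=2.8,interpolation=cv2.INTER_CUBIC))
E
```

```text
(no output)
```

View pics/a6.png

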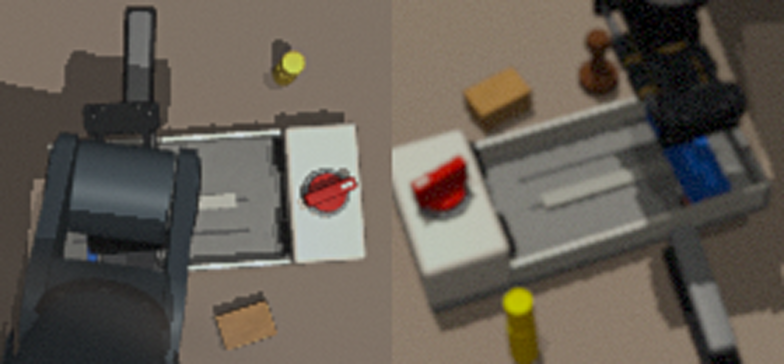

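The pusher is well out and covers the catch area (blue at (690,160) on the right side). The force is still only the spring's, so I continue to the stop.

```bash
for i in 1 2; do :; done
python3 -m jog '[{"tx":0.2,"ty":0,"tz":0,"roll":0,"jaw":0},{"tx":0,"ty":0,"tz":0,"roll":0,"jaw":0},{"tx":0,"ty":0,"tz":0,"roll":0,"jaw":0}]' | egrep 'pos|force'
python3 -m jog '[{"tx":0.2,"ty":0,"tz":0,"roll":0,"jaw":0},{"tx":0,"ty":0,"tz":0,"roll":0,"jaw":0},{"tx":0,"ty":0,"tz":0,"roll":0,"jaw":0}]' | egrep 'pos|force'
python3 -m jog '[{"tx":0.2,"ty":0,"tz":0,"roll":0,"jaw":0},{"tx":0,"ty":0,"tz":0,"roll":0,"jaw":0},{"tx":0,"ty":0,"tz":0,"roll":0,"jaw":0}]' | egrep 'pos|force'
```

```text
position: [0.5109, 0.0493, 0.0842]
force: [-1.4, -11.3, 4.8]
grasp_force: 5.7
position: [0.5109, 0.0494, 0.0843]
force: [-2.3, -18.5, 3.6]
grasp_force: 9.1
position: [0.5109, 0.0495, 0.0843]
force: [-2.5, -25.8, 4.7]
grasp_force: 12.6
```

At the stop. I'll back off slowly, to see whether it stays caught, then lift clear.

```bash

python3 -m jog '[{"tx":-0.4,"ty":0,"tz":0,"roll":0,"jaw":0},{"tx":-0.4,"ty":0,"tz":0,"roll":0,"jaw":0},{"tx":-0.4,"ty":0,"tz":0,"roll":0,"jaw":0},{"tx":-0.4,"ty":0,"tz":0,"roll":0,"jaw":0},{"tx":-0.8,"ty":0,"tz":0,"roll":0,"jaw":0},{"tx":0,"ty":0,"tz":0,"roll":0,"jaw":0}]' | egrep 'pos|force'
python3 -m jog '[{"tx":0,"ty":0,"tz":-2,"roll":0,"jaw":0},{"tx":0,"ty":0,"tz":-3,"roll":0,"jaw":0},{"tx":0,"ty":0,"tz":-3,"roll":0,"jaw":0},{"tx":0,"ty":0,"tz":-3,"roll":0,"jaw":0},{"tx":0,"ty":0,"tz":0,"roll":0,"jaw":0},{"tx":0,"ty":0,"tz":0,"roll":0,"jaw":0}]'
python3 - <<'E'
from h import *
a=capture("top")["img"][150:280,225:365,::-1]
b=capture("scene")["img"][150:280,190:330,::-1]
cv2.imwrite("pics/a7.png",cv2.resize(np.hstack([a,b]),None,fx=2.8,fy=2.8,interpolation=cv2.INTER_CUBIC))
E
```

```text
position: [0.5121, 0.0313, 0.0836]
force: [0.3, -0.4, 0.5]
grasp_force: 0.0
time_s: 17.3
position: [0.5121, 0.0319, 0.1941]
tcp_rot: [[-0.063, 0.998, 0.001], [0.998, 0.063, 0.0], [0.0, 0.001, -1.0]]
force: [0.3, 0.1, -0.4]
opening: 0.008
grasp_force: 0.0
```

View pics/a7.png

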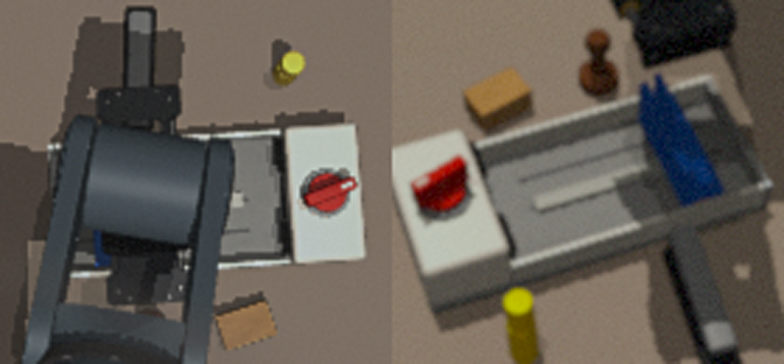

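```bash
python3 - <<'E'
from h import *
p=[.5168,-.0371,.0632]; c=capture("scene"); cs=(np.cos(p[2]),np.sin(p[2]))
for r in landmark_of("scene","pull_tab")[:2]:
    w=at_z(c,r["point"],.122); print(r["p"],r["point"],w,"feeder y",-cs[1]*(w[0]-p[0])+cs[0]*(w[1]-p[1]))
print([proj(c,[p[0]-cs[1]*y,p[1]+cs[0]*y,.122]) for y in (.08,.09,.1)], read_state()["force"])
E
```

```text
0.96 [184.0, 290.7] [0.51119642 0.06043638 0.122     ] feeder y 0.09769556333638599
0.67 [219.1, 254.7] [ 0.5921574  -0.05850128  0.122     ] feeder y -0.026117973072240484
[array([185.66920426, 284.24208398]), array([184.63553724, 287.85056401]), array([183.6059929 , 291.44505105])] [ 0.92201369  0.28611374 -0.52956428]
```

Tab is at feeder y +98 mm, which is about 118 mm of travel, and it holds with the gripper clear.

```bash
python3 -c "
from rig import *
print(hand_in())"
```

```text
the job is handed in; nothing more can be done
None
```

The feeder is open and the job is handed in: the lock knob was turned about 1.25 rad (past its 1.0 rad click), the pusher is held by its catch at about 118 mm of travel, the arm is clear, and no bystander looked moved in the last pictures.

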